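# Swap the welded flange in the weld fixture for the next tacked one

### The job

Change the part in the blue weld fixture: stand the red-headed locking pin in the hole of the timber block and lay the hold-down plate flat on that block's two black strips, then set the welded flange upright in the green tray and the tacked flange down in the fixture's nest. Close the fixture again: plate over the dowel, flat on the flange with the tube up through its window, and the locking pin through the plate's other hole, fully home. Leave the tape measure, the magnet and the round-bar offcut where they are.

Things in the scene. Friction and masses are not known exactly. Their poses are not given: they have to be found in the camera images.
- weld_fixture: Fixed blue base, 100 (x) x 180 (y) x 20 mm; origin centre of underside, z up. Nest: bright disc at centre of top (z 20) amid 4 bevelled locators 9 mm high that leave a flange 2 mm play (5 at their tips). At y +62 mm a fixed round-nosed dowel, 16 mm thick, top at z 52. At y -62 mm the pin's hole, 16 mm wide, 18 deep. At start it holds, from below: welded flange, plate, pin.
- hold_down_plate: Loose aluminium plate, 60 (x) x 160 (y) x 12 mm, 0.27 kg; origin centre of underside, z up. Centre window 44 mm wide; holes 20 mm wide at y +62 and -62 mm; alike both ways round. Grip across the 60 mm width at its middle. In the fixture it lies on the flange, parallel to the base, underside 30 mm above the fixture's origin, the dowel in one hole, the pin in the other.
- locking_pin: Loose upright pin, 0.06 kg. Origin on its axis at the underside of a dark collar 28 mm wide, 4 thick; z up. Above the collar a red ribbed grip 22 mm thick, from 4 to 34 mm over the origin; below it a steel shank 12 mm thick, 36 long, its last 7 mm tapered to 5. Fully home: collar on the plate, origin 42 mm above the fixture's origin.
- welded_flange: Loose finished part, 0.4 kg: steel disc 72 mm wide, 10 thick, with an upright tube 28 mm thick, 38 tall at its centre; full dark weld bead and brown-blue heat tint round the tube's foot. Origin centre of the disc's underside, z up. At the start in the fixture's nest, under the plate, its tube up through the window. Grip it by the tube.
- tacked_flange: Loose next part, 0.4 kg, same sizes and origin as the welded flange, but bare bright steel with only four small tacks at the tube's foot. Starts standing on the bench, tube up. Its seat is the fixture's nest, underside 20 mm above the fixture's origin; its yaw does not matter. Grip it by the tube.
- timber_block: Fixed brown timber block, 80 (x) x 210 (y) x 38 mm; origin centre of underside, z up. At y +88 mm the parking hole for the pin, 16 mm wide, 36 deep, bevelled; the pin stands in it with its collar on the wood, origin 38 mm above the block's. The plate's place is flat on top, centred at y -20 mm, lengthwise along y, its ends on two thin black rubber strips.
- green_tray: Fixed green steel tray, 110 x 110 mm outside, walls 3 mm thick and 20 high, floor 3 thick; origin centre of underside, z up. The welded flange goes to its middle.
- tape_measure: Bystander: yellow tape measure, 36 x 76 x 64 mm, on the left; origin centre of underside.
- weld_magnet: Bystander: small red arrow-shaped welding magnet, 42 x 54 x 17 mm, on the far side of the work; origin centre of underside.
- bar_offcut: Bystander: short dark steel round-bar offcut, solid, 31 mm wide, 35 tall, standing beside the fixed stainless box (walls 140 mm high; on its near wall a lock clamp rises to 290 mm: keep the hand clear); origin centre of underside.
Things that resemble listed ones, but are neither listed nor needed, are in the scene too. What is shaped like the locking_pin but purple or yellow is not meant.

How it is judged:
On the way, in this order (a step that is already met when the one before it is completed fails the run):
1. the locking pin stands in the hole of the timber block, let go (x of locking_pin in the frame of timber_block between -0.006 and 0.006 m and y of locking_pin in the frame of timber_block between 0.082 and 0.094 m and z of locking_pin in the frame of timber_block between 0.034 and 0.042 m and angle between locking_pin's own z axis and vertical below 0.2 rad and contact force between the fingers and locking_pin below 0.1 N), for 0.2 s.
2. the hold-down plate lies flat on its place on the timber block, let go, the pin still in its hole (x of hold_down_plate in the frame of timber_block between -0.015 and 0.015 m and y of hold_down_plate in the frame of timber_block between -0.035 and -0.005 m and z of hold_down_plate in the frame of timber_block between 0.034 and 0.042 m and angle between hold_down_plate's own z axis and vertical below 0.06 rad and angle between the y axis of hold_down_plate and the y axis of timber_block, either way round below 0.25 rad and contact force between the fingers and hold_down_plate below 0.1 N and x of locking_pin in the frame of timber_block between -0.006 and 0.006 m and y of locking_pin in the frame of timber_block between 0.082 and 0.094 m and z of locking_pin in the frame of timber_block between 0.034 and 0.042 m and angle between locking_pin's own z axis and vertical below 0.2 rad), for 0.2 s.
3. the welded flange stands in the green tray, let go, pin and plate still on the timber block (x of welded_flange in the frame of green_tray between -0.018 and 0.018 m and y of welded_flange in the frame of green_tray between -0.018 and 0.018 m and z of welded_flange in the frame of green_tray between -0.001 and 0.007 m and angle between each of welded_flange, hold_down_plate's own z axis and vertical below 0.06 rad and contact force between the fingers and welded_flange below 0.1 N and x of hold_down_plate in the frame of timber_block between -0.015 and 0.015 m and y of hold_down_plate in the frame of timber_block between -0.035 and -0.005 m and z of hold_down_plate in the frame of timber_block between 0.034 and 0.042 m and angle between the y axis of hold_down_plate and the y axis of timber_block, either way round below 0.25 rad and x of locking_pin in the frame of timber_block between -0.006 and 0.006 m and y of locking_pin in the frame of timber_block between 0.082 and 0.094 m and z of locking_pin in the frame of timber_block between 0.034 and 0.042 m and angle between locking_pin's own z axis and vertical below 0.2 rad), for 0.2 s.
4. the tacked flange sits down in the fixture's nest, let go, pin and plate still on the timber block (x of tacked_flange in the frame of weld_fixture between -0.005 and 0.005 m and y of tacked_flange in the frame of weld_fixture between -0.005 and 0.005 m and z of tacked_flange in the frame of weld_fixture between 0.017 and 0.023 m and angle between tacked_flange's own z axis and vertical below 0.05 rad and contact force between the fingers and tacked_flange below 0.1 N and x of hold_down_plate in the frame of timber_block between -0.015 and 0.015 m and y of hold_down_plate in the frame of timber_block between -0.035 and -0.005 m and z of hold_down_plate in the frame of timber_block between 0.034 and 0.042 m and angle between hold_down_plate's own z axis and vertical below 0.06 rad and angle between the y axis of hold_down_plate and the y axis of timber_block, either way round below 0.25 rad and x of locking_pin in the frame of timber_block between -0.006 and 0.006 m and y of locking_pin in the frame of timber_block between 0.082 and 0.094 m and z of locking_pin in the frame of timber_block between 0.034 and 0.042 m and angle between locking_pin's own z axis and vertical below 0.2 rad), for 0.2 s.
5. the hold-down plate lies flat on the tacked flange, over the dowel, let go, the pin still on the timber block (x of hold_down_plate in the frame of weld_fixture between -0.006 and 0.006 m and y of hold_down_plate in the frame of weld_fixture between -0.006 and 0.006 m and z of hold_down_plate in the frame of weld_fixture between 0.027 and 0.033 m and angle between each of hold_down_plate, tacked_flange's own z axis and vertical below 0.05 rad and contact force between the fingers and hold_down_plate below 0.1 N and x of tacked_flange in the frame of weld_fixture between -0.005 and 0.005 m and y of tacked_flange in the frame of weld_fixture between -0.005 and 0.005 m and z of tacked_flange in the frame of weld_fixture between 0.017 and 0.023 m and x of locking_pin in the frame of timber_block between -0.006 and 0.006 m and y of locking_pin in the frame of timber_block between 0.082 and 0.094 m and z of locking_pin in the frame of timber_block between 0.034 and 0.042 m and angle between locking_pin's own z axis and vertical below 0.2 rad), for 0.2 s.
At the end, for the whole second after the job is handed in: Welded flange upright in the green tray (18 mm each way from its middle), tacked flange seated in the nest (5 mm), plate flat on it over the dowel (6 mm, height 3 mm), pin through the plate, collar home (6 mm, height 4 mm), all at rest (x of welded_flange in the frame of green_tray between -0.018 and 0.018 m and y of welded_flange in the frame of green_tray between -0.018 and 0.018 m and z of welded_flange in the frame of green_tray between -0.001 and 0.007 m and angle between welded_flange's own z axis and vertical below 0.06 rad and x of tacked_flange in the frame of weld_fixture between -0.005 and 0.005 m and y of tacked_flange in the frame of weld_fixture between -0.005 and 0.005 m and z of tacked_flange in the frame of weld_fixture between 0.017 and 0.023 m and angle between each of tacked_flange, hold_down_plate's own z axis and vertical below 0.05 rad and x of hold_down_plate in the frame of weld_fixture between -0.006 and 0.006 m and y of hold_down_plate in the frame of weld_fixture between -0.006 and 0.006 m and z of hold_down_plate in the frame of weld_fixture between 0.027 and 0.033 m and x of locking_pin in the frame of weld_fixture between -0.006 and 0.006 m and y of locking_pin in the frame of weld_fixture between -0.068 and -0.056 m and z of locking_pin in the frame of weld_fixture between 0.038 and 0.046 m and angle between locking_pin's own z axis and vertical below 0.15 rad and linear speed of each of locking_pin, hold_down_plate, welded_flange, tacked_flange below 0.02 m/s); the robot touches nothing.
It fails at once if a bystander (tape measure, magnet or bar offcut) is pushed more than 20 mm or knocked over (distance of any of tape_measure, weld_magnet, bar_offcut from where it was at the start of the episode above 0.02 m or angle between any of tape_measure, weld_magnet, bar_offcut's own z axis and vertical above 0.5 rad).
It fails at once if a flange is tipped over (angle between any of welded_flange, tacked_flange's own z axis and vertical above 0.7 rad).
It also fails if it takes over 112 s, if anything falls off the work surface, if the arm or the gripper's body presses on something with over 40 N, if the wrist force passes 120 N, or if a joint passes its speed limit or range.

### The arm

A 6-joint arm with a two-finger parallel gripper is mounted at the origin on a cart in front of the work surface, level with it; the furniture and walls round the work are solid. World frame = base frame: x ahead of the robot, y to its left, z up, the work surface at z = 0. Lengths are in m, angles in rad, forces in N, time in s.
With the tool pointing down it reaches from about 0.375 to 0.9 m from the base axis. Payload 3.1 kg.
Tool frame: the origin (TCP) lies at the very end of the fingers, on their centre line; the grasp point (between the pads) lies 19 mm behind it; z points along the fingers, y is the line along which they close (so a half turn about z gives the same grasp; the last joint's range is limited). The gripper opens to 87 mm and grips with 3 to 60 N. Pads are 19 mm wide; open, the fingers measure 117 mm over their backs; the gripper's body (75 mm by 190 mm) begins 51 mm behind the grasp point.
Start: joints at [0.966, 0.527, 1.433, -0, 1.181, -0.178], TCP at [0.259, 0.569, 0.223] pointing down, gripper open.
Joint ranges: [-3.08, 3.08], [-0.75, 2.2], [0.22, 2.44], [-1.43, 4.57], [0, 2.65], [-2.85, 2.85]. Speed limits (rad/s): [2.79, 2.79, 3.14, 3.14, 3.14, 3.14].

### API

Orientations are given as [roll, pitch, yaw] about the fixed x, y, z axes, in that order (R = Rz(yaw) Ry(pitch) Rx(roll)).
In Python, from station import movep, movel, set_joints, open_jaws, close, hold, inverse_kinematics, state, grab_frame, camera_params, PlanningError, hand_in gives the robot as it stands. The module is installed in compiled form; this text tells all that it offers. Calls block until the motion is done:
- movep(position, orientation): joint-space move of the TCP to a pose.
- movel(position, speed=0.15, rot=None, until_force=None): straight line of the TCP; rot=None keeps the orientation; speed is the mean speed in m/s. With until_force (N) it stops when the force on the tool has changed by that much, and returns True; else False.
- set_joints(angles): joint-space move.
- open_jaws() and close(newtons=None): open the fingers fully, or close them until they stop; newtons is the grip in N (None keeps the last).
- hold(seconds).
- inverse_kinematics(position, orientation): joint angles nearest the present ones, or None.
- state(): the state.
- grab_frame(name): name is "side" or "top"; returns the picture (384x512x3 uint8, red, green, blue); there is no depth.
- camera_params(name): a dict with "fx", "fy", "cx", "cy" (pixels), "cam_to_world" (4x4, takes a point from camera to world coordinates). Camera axes: x right, y down, z forward; pixel columns grow to the right and rows downward; lengths in m; the calibration is good to about 2 mm. A picture is of the moment at which its call begins. camera_params takes no time and is no camera call.
A pose or a line that the arm cannot do raises PlanningError and nothing moves.
- hand_in(): hands the job in; it is judged then, once.
The state is a dict: "clock": time; "joints": joint angles; "dq": joint speeds; "tau": joint torques, N m; "ee_pos": TCP position; "tcp_rot": TCP orientation; "force": force on the tool from outside, world axes, zero at the start; "torque": the same for the moment, N m; "grip_width": opening from 0.0 (shut) to 1.0 (fully open); "grasp_force": force on a finger pad.
Only numpy, scipy, OpenCV 4.12 (cv2) and the standard library are available. Lean on these libraries where they do the work, as an engineer would, in place of code of your own. Each camera call takes 0.05 s, during which the arm holds its last target. There are 200 camera calls.

## Working session

There is one attempt and no reset: what is moved stays moved. The work goes in short steps, each a Python script; the robot and the scene stay as the last script left them, time stands still between calls to the robot, and variables do not carry over. Pictures are saved under pics/ and viewed, at most 14 in all, crops included, and the job is handed in when it is done.

```bash
mkdir -p pics; ls; python3 - <<'E'
from station import *
import cv2,json
for n in("side","top"):
    cv2.imwrite(f"pics/{n}0.png",cv2.resize(grab_frame(n)[...,::-1],(800,600),interpolation=cv2.INTER_CUBIC))
    p=camera_params(n);print(n,p["fx"],p["fy"],p["cx"],p["cy"],p["cam_to_world"])
print(state())
E
```

```text
pics
side 367.4601583114835 367.4601583114835 254.33097287231126 193.69186534290031 [[-0.99880798 -0.01477881  0.04652112  0.46863609]
 [-0.04709411  0.54239624 -0.8388018   0.69718254]
 [-0.01283639 -0.8399928  -0.54244568  0.52799864]
 [ 0.          0.          0.          1.        ]]
top 364.51981974524256 364.51981974524256 258.51446691393164 187.945649286832 [[-0.01556243 -0.99354483  0.11236764  0.42767212]
 [-0.99984297  0.01641592  0.00667423 -0.00130174]
 [-0.00847576 -0.11224613 -0.99364429  0.92944629]
 [ 0.          0.          0.          1.        ]]
{'clock': 0.1, 'joints': array([ 9.65523910e-01,  5.28375687e-01,  1.43382566e+00, -2.69163170e-05,
        1.18140448e+00, -1.78498415e-01]), 'dq': array([-0.00079005, -0.00175679, -0.00254409, -0.00012663, -0.00029603,
       -0.00144409]), 'tau': array([-4.11072624e-04, -4.40984666e+01, -1.77150786e+01,  6.34925743e-02,
        5.33211802e-02, -2.64861131e-05]), 'ee_pos': array([0.25829017, 0.5683734 , 0.22165159]), 'tcp_rot': array([-3.13960704e+00, -3.32959127e-04,  2.71482856e+00]), 'force': array([ 0.28828417, -0.04322728, -0.16074196]), 'torque': array([-0.02877224, -0.03306474,  0.01333792]), 'grasp_force': 0.0, 'grip_width': 0.99779281826131}
```

View pics/side0.png

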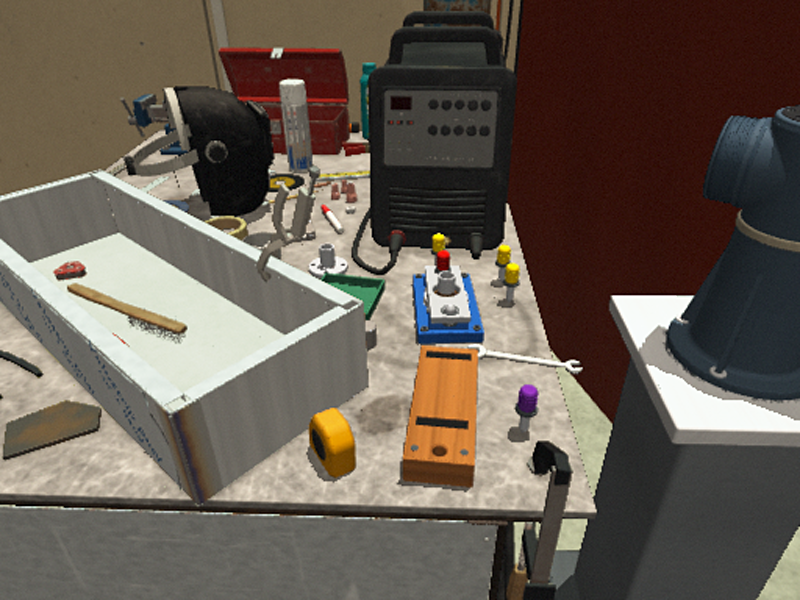

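View pics/top0.png

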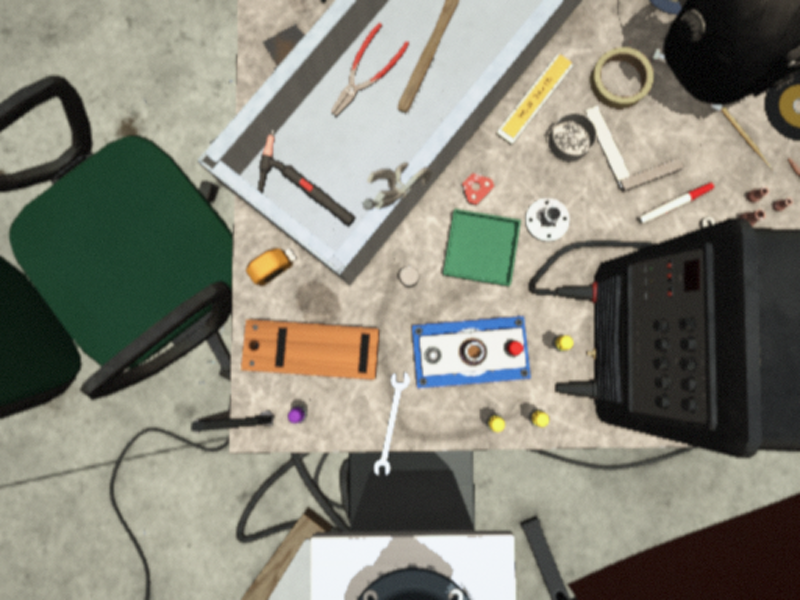

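The side view has the red pin head at (442,260), with the blue fixture, timber block, tray and a bright flange at (327,262) also in view. In the top view the pin is at (515,348), the dowel at (433,354), the flange at (548,218), the timber hole at (254,346) and the tray at (482,248).

```bash
cat > vis.py <<'E'
import numpy as np,cv2
from station import grab_frame,camera_params
P={n:camera_params(n) for n in("side","top")}
def ray(n,u,v):
    p=P[n];T=np.array(p["cam_to_world"]);d=T[:3,:3]@[(u-p["cx"])/p["fx"],(v-p["cy"])/p["fy"],1];return T[:3,3],d
def plane(n,u,v,z):
    o,d=ray(n,u,v);return o+d*(z-o[2])/d[2]
def tri(uvs,uvt):
    (o,d),(q,e)=ray("side",*uvs),ray("top",*uvt)
    s=np.linalg.lstsq(np.c_[d,-e],q-o,rcond=None)[0];a,b=o+s[0]*d,q+s[1]*e
    return (a+b)/2,np.linalg.norm(a-b)
def proj(n,X):
    p=P[n];T=np.array(p["cam_to_world"]);c=T[:3,:3].T@(np.array(X)-T[:3,3]);return np.array([p["fx"]*c[0]/c[2]+p["cx"],p["fy"]*c[1]/c[2]+p["cy"]])
def mask(img,lo,hi):
    h=cv2.cvtColor(img,cv2.COLOR_RGB2HSV)
    if lo[0]>hi[0]: return cv2.inRange(h,(lo[0],*lo[1:]),(179,*hi[1:]))|cv2.inRange(h,(0,*lo[1:]),hi)
    return cv2.inRange(h,lo,hi)
def blobs(m,box,amin=8):  # box u0,v0,u1,v1 
    k=np.zeros_like(m);u0,v0,u1,v1=box;k[v0:v1,u0:u1]=m[v0:v1,u0:u1]
    cs=cv2.findContours(k,cv2.RETR_EXTERNAL,cv2.CHAIN_APPROX_NONE)[0]
    return sorted([c for c in cs if cv2.contourArea(c)>=amin],key=cv2.contourArea,reverse=True)
def rect(c):
    r=cv2.minAreaRect(c);return np.array(r[0]),cv2.boxPoints(r),cv2.contourArea(c)
E
cat > m1.py <<'E'
from vis import *
np.set_printoptions(precision=4,suppress=True)
t=grab_frame("top");s=grab_frame("side")
cv2.imwrite("pics/t.png",t[...,::-1]);cv2.imwrite("pics/s.png",s[...,::-1])
def quad(name,lo,hi,box,z):
    c=np.vstack(blobs(mask(t,lo,hi),box)[:1])
    w=np.array([plane("top",u,v,z)[:2] for u,v in c[:,0]],np.float32)*1000
    r=cv2.minAreaRect(w);b=cv2.boxPoints(r);L=[b[1]-b[0],b[2]-b[1]];e=max(L,key=np.linalg.norm);a=np.arctan2(e[1],e[0])
    print(name,np.array(r[0]),np.array(r[1]),"long axis deg",np.degrees(a))
quad("fixture",(100,120,60),(125,255,255),(255,195,350,255),.02)
quad("timber",(5,120,60),(18,255,255),(150,195,250,250),.038)
quad("tray",(60,60,40),(90,255,255),(275,125,340,190),.02)
for nm,lo,hi,bt,bs in[("red",(172,150,80),(6,255,255),(315,210,345,235),(270,150,300,180))]:
    a=rect(blobs(mask(t,lo,hi),bt)[0]);b=rect(blobs(mask(s,lo,hi),bs)[0]);print(nm,a,b)
    print(tri(b[0],a[0]))
def crop(n,img,u0,v0,u1,v1,k): return cv2.resize(img[v0:v1,u0:u1,::-1],None,fx=k,fy=k,interpolation=cv2.INTER_CUBIC)
A=crop("t",t,150,120,380,260,3.4);cv2.imwrite("pics/tc.png",A)
B=crop("s",s,190,140,345,320,3.3);cv2.imwrite("pics/sc.png",B);print(A.shape,B.shape)
E
python3 m1.py
```

```text
fixture [ 478.0977 -102.0385] [ 16.2363 162.8417] long axis deg -86.520355
timber [445.3887 152.9067] [208.7666  79.5678] long axis deg 84.86651
tray [ 604.883  -121.5468] [109.4911 109.6747] long axis deg -10.678045
red (array([329.5, 222.5]), array([[325., 219.],
       [334., 219.],
       [334., 226.],
       [325., 226.]], dtype=float32), 50.5) (array([283.5, 166. ]), array([[280., 160.],
       [287., 160.],
       [287., 172.],
       [280., 172.]], dtype=float32), 51.0)
(array([ 0.4393, -0.1622,  0.061 ]), np.float64(0.0029116754560796435))
(476, 782, 3) (594, 512, 3)
```

View pics/tc.png

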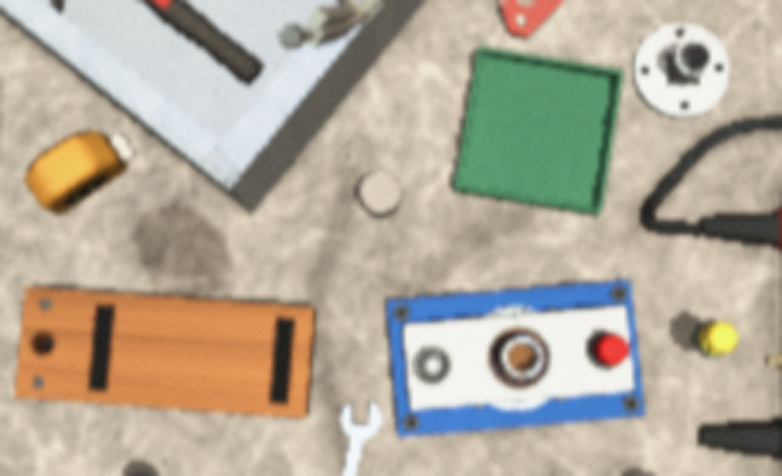

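View pics/sc.png

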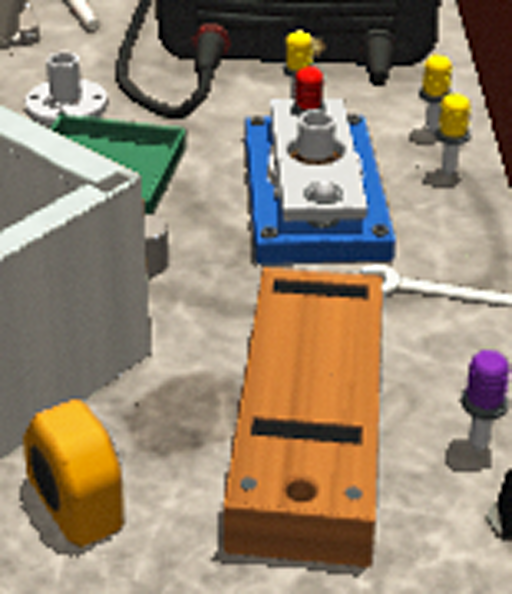

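The top crop shows the fixture screws at (401,313), (620,293), (631,403) and (411,422), the dowel at (431,364) and the tube top at (521,357). It also has the timber hole at (41,343), the strips at (101,348) and (282,361), and the flange at (682,69). The side crop has the timber hole at (301,490), the strips at (306,432) and (321,289), and the pin head at (310,90).

```bash
cat > m2.py <<'E'
from vis import *
np.set_printoptions(precision=4,suppress=True)
T=lambda x,y:((x+.5)/3.4-.5+150,(y+.5)/3.4-.5+120)
S=lambda x,y:((x+.5)/3.3-.5+190,(y+.5)/3.3-.5+140)
for n,a,b in[("hole timber",(301,490),(41,343)),("strip near",(306,432),(101,348)),("strip far",(321,289),(282,361)),
 ("scr1",(248,484),(45,304)),("scr2",(354,493),(37,382)),("dowel top",(321,184),(431,364)),("tube top welded",(318,118),(521,357)),("tube top tacked",(64,58),(692,55)),
 ("fixt scr +y far-x",(269,232),(401,313)),("fixt scr +y nearx",(376,231),(411,422)),("fx -y farx",(257,121),(620,293)),("fx -y nearx",(354,120),(631,403)),("bar top",(158,230),(380,193))]:
    print(n,*tri(S(*a),T(*b)))
print("fixture ctr z20",np.mean([plane("top",*T(*p),.02) for p in[(401,313),(620,293),(631,403),(411,422)]],0))
t=cv2.imread("pics/t.png")[...,::-1].copy()
def wr(m,box,z,nm):
    c=blobs(m,box)[0];w=np.array([plane("top",u,v,z)[:2] for u,v in c[:,0]],np.float32)*1000;print(nm,cv2.minAreaRect(w))
    return w
h=cv2.cvtColor(t,cv2.COLOR_RGB2HSV)
wh=cv2.inRange(h,(0,0,190),(179,60,255))
wr(wh,(260,205,345,250),.042,"plate")
w=wr(cv2.inRange(h,(0,0,200),(179,30,255)),(330,120,372,160),.010,"tacked");print(cv2.minEnclosingCircle(w))
b=mask(t,(100,120,40),(125,255,255));cs=np.vstack(blobs(b,(255,195,350,255)));w=np.array([plane("top",u,v,.02)[:2] for u,v in cs[:,0]],np.float32)*1000;print("fixture",cv2.minAreaRect(w))
for q in[(481,49),(619,70),(597,212),(455,187)]: print("tray rim",plane("top",*T(*q),.02))
print("yellow",plane("top",*T(719,338),.07),"flange disc ctr",plane("top",*T(682,69),.01))
for q in [(0,5),(243,190),(425,0)]: print("box inner top edge",plane("top",*T(*q),.14))
print("box corner low",plane("top",*T(252,210),.0))
E
python3 m2.py
```

```text
hole timber [0.451  0.2427 0.037 ] 0.0027240539112074495
strip near [0.4472 0.1994 0.037 ] 0.0018569413279147164
strip far [0.4355 0.0694 0.0373] 0.0024791234216410096
scr1 [0.4791 0.24   0.0376] 0.002362562695147971
scr2 [0.4231 0.2449 0.0382] 0.002900444334793259
dowel top [ 0.4324 -0.0368  0.0498] 0.0010498463294467458
tube top welded [ 0.4349 -0.0981  0.0693] 0.00349833774254793
tube top tacked [ 0.65   -0.2305  0.0499] 0.004816624762026433
fixt scr +y far-x [ 0.4696 -0.0168  0.021 ] 0.0017921625729790413
fixt scr +y nearx [ 0.3915 -0.0227  0.0192] 0.0001081859642910918
fx -y farx [ 0.4814 -0.1776  0.0199] 0.002565904162678295
fx -y nearx [ 0.401  -0.1827  0.019 ] 0.0032715486147482423
bar top [ 0.5526 -0.003   0.0316] 0.010521586666578892
fixture ctr z20 [ 0.4368 -0.0999  0.02  ]
plate ((436.48504638671875, -99.68863677978516), (72.71952056884766, 159.30262756347656), 4.129787445068359)
tacked ((653.1343383789062, -233.62770080566406), (69.34263610839844, 71.13516235351562), 87.72624206542969)
((652.8675537109375, -233.68072509765625), 37.43109130859375)
fixture ((436.9998474121094, -97.72711944580078), (97.75711059570312, 176.4373321533203), 3.479635000228882)
tray rim [ 0.6675 -0.0805  0.02  ]
tray rim [ 0.6496 -0.1833  0.02  ]
tray rim [ 0.5428 -0.163   0.02  ]
tray rim [ 0.5632 -0.0586  0.02  ]
yellow [ 0.4475 -0.2349  0.07  ] flange disc ctr [ 0.652  -0.2329  0.01  ]
box inner top edge [0.671  0.2446 0.14  ]
box inner top edge [0.5457 0.0855 0.14  ]
box inner top edge [ 0.6693 -0.0343  0.14  ]
box corner low [0.5512 0.0941 0.    ]
```

```bash
cat > rob.py <<'E'
from station import *
import numpy as np
np.set_printoptions(precision=4,suppress=True)
D=np.pi/180
FX=np.array([.4368,-.0995]);FY=3.8*D
TB=np.array([.4432,.1548]);TY=-5.1*D
TR=np.array([.6058,-.1214]);TK=np.array([.6515,-.2325])
def loc(o,a,x,y): c,s=np.cos(a),np.sin(a);return o+[c*x-s*y,s*x+c*y]
def down(yaw): return [np.pi,0,yaw]
def at(p,z): return [float(p[0]),float(p[1]),float(z)]
def st(m=""):
    s=state();print(m,"t%.1f"%s["clock"],s["ee_pos"],"yaw%.1f"%(s["tcp_rot"][2]/D),"F",s["force"],"w%.3f"%s["grip_width"],"gf%.1f"%s["grasp_force"])
E
python3 - <<'E'
from vis import *
for a,b in[((315,170),(405,165)),((315,170),(372,203)),((265,272),(372,203)),((265,272),(405,165)),((285,195),(390,172)),((300,235),(390,185))]:
    k=lambda p:((p[0]+.5)/1.5625-.5,(p[1]+.5)/1.5625-.5)
    print(a,b,tri(k(a),k(b)))
E
python3 - <<'E'
from rob import *
pin=np.array([.4402,-.1618])
movep([.40,.25,.22],down(100*D))
movep(at(pin,.15),down(90*D+FY)); st("above")
hit=movel(at(pin,.050),until_force=8); st(f"down {hit}")
close(25); st("closed")
movel(at(pin,.075),speed=.08); st("lift")
movel(at(pin,.16))
st()
from vis import *
t=grab_frame("top");s=grab_frame("side")
a=cv2.resize(t[160:270,140:400,::-1],None,fx=3,fy=3,interpolation=2)
b=cv2.resize(s[100:230,200:400,::-1],None,fx=3,fy=3,interpolation=2)
cv2.imwrite("pics/pin.png",cv2.hconcat([cv2.copyMakeBorder(b[:,:],0,0,0,0,0)]))
E
```

```text
(315, 170) (405, 165) (array([ 0.63059721, -0.00180637,  0.28183015]), np.float64(0.04292194686095569))
(315, 170) (372, 203) (array([0.6038704 , 0.03819639, 0.2902661 ]), np.float64(0.003877068201776923))
(265, 272) (372, 203) (array([0.66184321, 0.04984944, 0.15157395]), np.float64(0.0337173375815625))
(265, 272) (405, 165) (array([ 7.00886155e-01, -6.92714798e-04,  1.27141766e-01]), np.float64(0.011907896169795746))
(285, 195) (390, 172) (array([0.65142619, 0.01787632, 0.2504913 ]), np.float64(0.008031774414214859))
(300, 235) (390, 185) (array([0.64453515, 0.01914696, 0.19677845]), np.float64(0.021827260607803593))
above t3.1 [ 0.4404 -0.1609  0.1501] yaw93.9 F [0.9243 0.2942 0.0363] w1.001 gf0.0
down False t3.9 [ 0.4407 -0.1616  0.0504] yaw93.8 F [-0.0392 -0.5821  0.3036] w0.997 gf0.0
closed t5.0 [ 0.4402 -0.1618  0.05  ] yaw93.8 F [-1.044   0.4241 -0.2781] w0.243 gf25.0
lift t5.4 [ 0.4403 -0.1619  0.0752] yaw93.8 F [-0.1919 -0.1657  0.1475] w0.245 gf25.0
 t6.1 [ 0.4396 -0.1614  0.1594] yaw93.8 F [ 0.2201  0.5073 -1.6362] w0.245 gf25.0
```

View pics/pin.png

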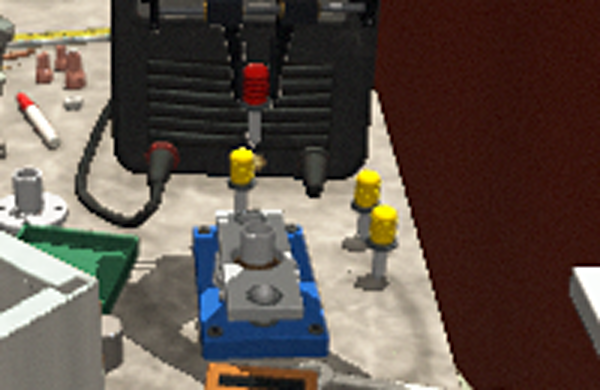

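The pin hangs upright in the fingers at (255,90) and the plate has stayed on the fixture.

```bash
python3 - <<'E'
from rob import *
h=loc(TB,TY,0,.088);print(h)
movep(at(h,.13),down(90*D+TY)); st("above")
hit=movel(at(h,.0475),speed=.06,until_force=8); st(f"down {hit}")
if state()["ee_pos"][2]<.055:
    open_jaws(); hold(.2); movel(at(h,.13)); st("off")
movep(at(FX,.16),down(90*D+FY))
from vis import *
t=grab_frame("top");s=grab_frame("side")
r=blobs(mask(s,(172,150,80),(6,255,255)),(200,180,345,320));print([rect(c)[0] for c in r])
cv2.imwrite("pics/pk.png",cv2.hconcat([cv2.resize(s[210:320,230:330,::-1],None,fx=4,fy=4,interpolation=2)]))
E
```

```text
[0.451  0.2425]
above t7.7 [0.4514 0.2418 0.1299] yaw84.9 F [-0.1926 -0.8073 -0.9779] w0.244 gf25.0
down False t9.3 [0.4513 0.2425 0.0479] yaw84.9 F [-0.57    0.2567 -1.193 ] w0.246 gf25.0
off t11.4 [0.4505 0.2423 0.1297] yaw84.9 F [-0.0124  0.0726  0.3064] w0.999 gf0.0
[array([281. , 280.5])]
```

View pics/pk.png

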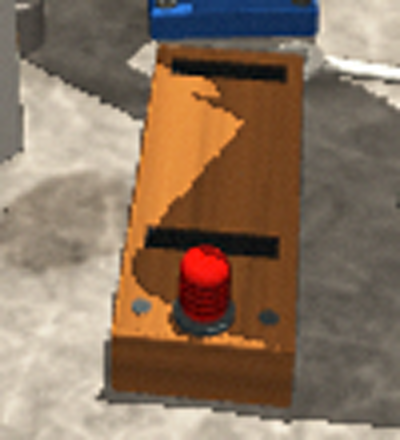

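The pin stands in the timber hole with its collar on the wood, at (205,310). Next is the plate.

```bash
python3 - <<'E'
from rob import *
hit=movel(at(FX,.033),speed=.1,until_force=6); st(f"down {hit}")
close(45); st("closed")
p=state()["ee_pos"][:2]
hit=movel(at(p,.055),speed=.04,until_force=25); st(f"lift {hit}")
movel(at(p,.12),speed=.1); st()
from vis import *
s=grab_frame("side")
cv2.imwrite("pics/pl.png",cv2.resize(s[110:240,210:370,::-1],None,fx=4,fy=4,interpolation=2))
E
```

```text
down False t14.2 [ 0.4371 -0.0996  0.0334] yaw93.8 F [-0.3204  0.6544  0.2093] w1.004 gf0.0
closed t14.8 [ 0.4364 -0.0994  0.0331] yaw93.8 F [-0.69    0.0126  2.1185] w0.677 gf45.0
lift False t15.5 [ 0.4365 -0.0995  0.0552] yaw93.8 F [ 0.3389  0.5934 -2.2632] w0.681 gf45.0
 t16.3 [ 0.436  -0.0992  0.1197] yaw93.8 F [-0.5096 -0.0076 -2.0681] w0.682 gf45.0
```

View pics/pl.png

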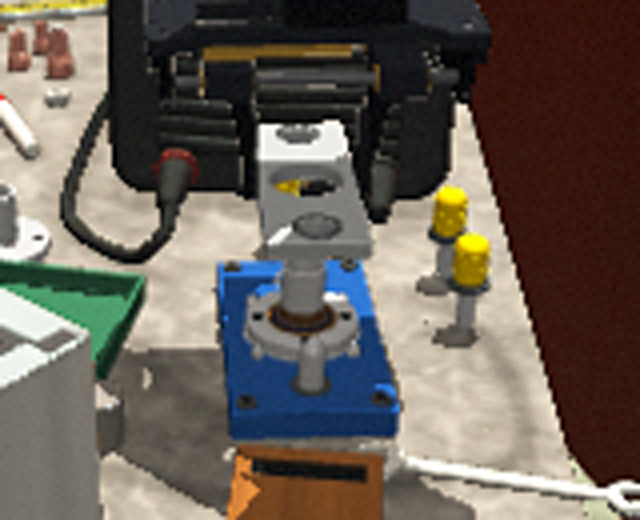

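The plate is held level at (315,190) and the welded flange has stayed in the nest.

```bash
python3 - <<'E'
from rob import *
q=loc(TB,TY,0,-.02);print(q)
movep(at(q,.14),down(90*D+TY))
movel(at(q,.055),speed=.12)
hit=movel(at(q,.0405),speed=.03,until_force=5); st(f"down {hit}")
open_jaws(); hold(.2); movel(at(q,.14)); st("off")
movep(at(FX,.16),down(90*D+FY))
from vis import *
s=grab_frame("side");t=grab_frame("top")
h=cv2.cvtColor(t,cv2.COLOR_RGB2HSV)
c=blobs(cv2.inRange(h,(0,0,150),(179,60,255)),(150,195,245,250))
cv2.imwrite("pics/pl2.png",cv2.hconcat([cv2.resize(s[210:320,230:330,::-1],(400,440),interpolation=2),cv2.resize(t[190:260,148:212+36,::-1],(400,280),interpolation=2).copy() if 0 else cv2.copyMakeBorder(cv2.resize(t[190:260,148:248,::-1],(400,280),interpolation=2),0,160,0,0,0)]))
E
```

```text
[0.4414 0.1349]
down True t18.7 [0.4415 0.1349 0.0411] yaw84.9 F [ 0.0114 -0.2659  5.2174] w0.680 gf45.0
off t20.4 [0.4408 0.1348 0.1396] yaw84.9 F [ 0.0207 -0.1246  0.0253] w0.997 gf0.0
```

View pics/pl2.png

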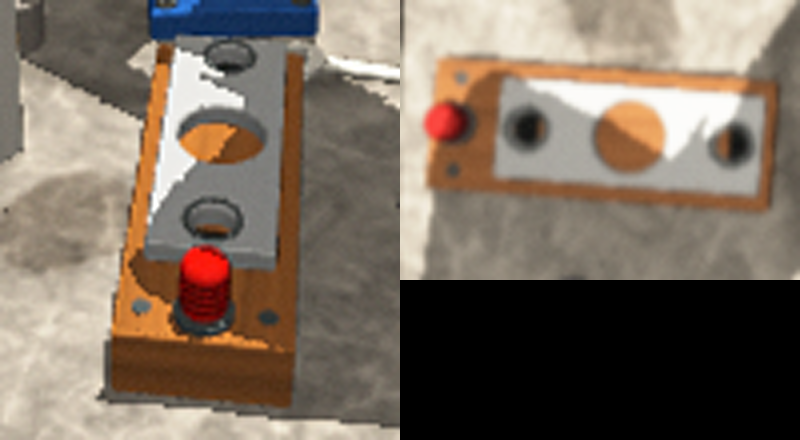

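The plate lies on both strips, parallel to the block, and the pin is still in its hole. Next is the welded flange.

```bash
python3 - <<'E'
from rob import *
hit=movel(at(FX,.045),speed=.1,until_force=6); st(f"down {hit}")
close(45); st("closed")
p=state()["ee_pos"][:2]
hit=movel(at(p,.065),speed=.05,until_force=25); st(f"lift {hit}")
movel(at(p,.15),speed=.15)
movep(at(TR,.15),down(46*D)); st("above")
movel(at(TR,.045),speed=.12)
hit=movel(at(TR,.0275),speed=.03,until_force=5); st(f"down {hit}")
open_jaws(); hold(.2); movel(at(TR,.15)); st("off")
movep([.45,-.2,.2],down(90*D))
from vis import *
s=grab_frame("side");t=grab_frame("top")
cv2.imwrite("pics/tr.png",cv2.hconcat([cv2.resize(s[140:215,190:290,::-1],(400,300),interpolation=2),cv2.resize(t[110:185,275:375,::-1],(400,300),interpolation=2)]))
E
```

```text
down False t22.8 [ 0.4371 -0.0996  0.0454] yaw93.8 F [-0.3318  0.255  -0.3263] w1.001 gf0.0
closed t23.8 [ 0.4364 -0.0993  0.0449] yaw93.8 F [-0.6861 -0.384   0.9851] w0.312 gf45.0
lift False t24.3 [ 0.4366 -0.0994  0.0654] yaw93.8 F [ 0.3338 -0.1921 -2.3652] w0.305 gf45.0
above t25.9 [ 0.6038 -0.1207  0.1482] yaw46.1 F [-0.2481  0.0045 -3.4912] w0.311 gf45.0
down True t27.5 [ 0.6055 -0.1213  0.028 ] yaw46.0 F [-0.352   0.6872  4.7039] w0.304 gf45.0
off t29.9 [ 0.605  -0.1211  0.1492] yaw46.0 F [-0.5838 -0.4341  0.3524] w0.999 gf0.0
```

View pics/tr.png

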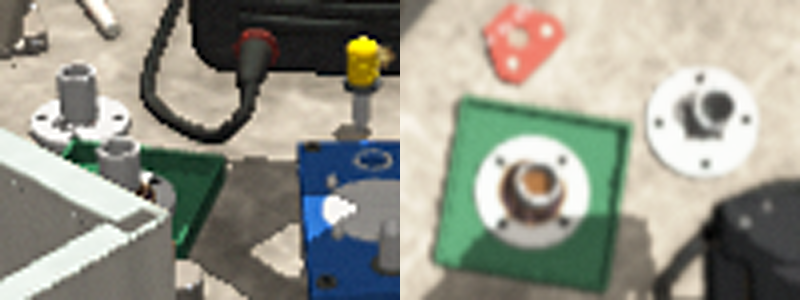

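The welded flange stands at the middle of the tray. Next is the tacked flange.

```bash
python3 - <<'E'
from rob import *
movep(at(TK,.15),down(90*D))
hit=movel(at(TK,.025),speed=.08,until_force=5); st(f"down {hit}")
if hit: raise SystemExit
close(45); st("closed")
p=state()["ee_pos"][:2]
movel(at(p,.045),speed=.05); st("lift")
movel(at(p,.16),speed=.15)
movep(at(FX,.15),down(90*D+FY)); st("above")
movel(at(FX,.06),speed=.12)
hit=movel(at(FX,.0455),speed=.03,until_force=6); st(f"down {hit}")
E
```

```text
down False t33.5 [ 0.6519 -0.2327  0.0257] yaw90.0 F [ 0.7052 -0.0435  0.5461] w0.998 gf0.0
closed t34.5 [ 0.6511 -0.2324  0.0249] yaw90.0 F [-0.7303 -0.7695  0.3753] w0.306 gf45.0
lift t35.1 [ 0.6512 -0.2325  0.0453] yaw90.0 F [-0.2398  0.5411 -5.5302] w0.307 gf45.0
above t37.0 [ 0.4394 -0.101   0.1504] yaw93.8 F [ 0.705   0.6534 -4.8683] w0.310 gf45.0
down False t38.5 [ 0.4368 -0.0995  0.0454] yaw93.8 F [-0.4037  0.181  -5.2206] w0.311 gf45.0
```

```bash
python3 - <<'E'
from rob import *
hit=movel(at(FX,.0425),speed=.02,until_force=5); st(f"down {hit}")
open_jaws(); hold(.2); movel(at(FX,.16)); st("off")
movep(at(loc(TB,TY,0,-.02),.16),down(90*D+TY))
from vis import *
s=grab_frame("side");t=grab_frame("top")
cv2.imwrite("pics/nest.png",cv2.hconcat([cv2.resize(s[160:235,250:330,::-1],(400,375),interpolation=2),cv2.resize(t[190:265,255:335+20,::-1],(400,300),interpolation=2) if 0 else cv2.resize(t[195:270,260:340,::-1],(400,375),interpolation=2)]))
E
```

```text
down True t38.7 [ 0.4369 -0.0995  0.0448] yaw93.8 F [ 0.3884 -0.3365  6.3723] w0.308 gf45.0
off t41.0 [ 0.4362 -0.0992  0.1595] yaw93.8 F [ 0.152   1.0077 -0.2577] w1.003 gf0.0
```

View pics/nest.png

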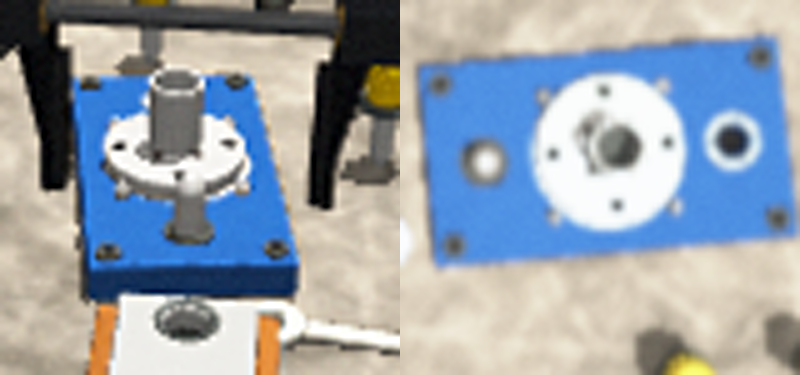

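The tacked flange is down in the nest. The fixture hole is at (733,141) and the dowel at (487,160) in the crop. Next the plate goes back.

```bash
python3 - <<'E'
from rob import *
from vis import plane
print("hole",plane("top",(333.5)/5-.5+260,141.5/5-.5+195,.02),"exp",loc(FX,FY,0,-.062),"dowel",plane("top",87.5/5-.5+260,160/5-.5+195,.05),"exp",loc(FX,FY,0,.062))
q=loc(TB,TY,0,-.02)
movel(at(q,.041),speed=.1,until_force=6)
close(45); st("closed")
p=state()["ee_pos"][:2]
movel(at(p,.06),speed=.06); movel(at(p,.14))
movep(at(FX,.14),down(90*D+FY)); movel(at(FX,.085),speed=.1); st("above")
hit=movel(at(FX,.034),speed=.04,until_force=8); st(f"down {hit}")
if state()["ee_pos"][2]<.037:
    hit=movel(at(FX,.0315),speed=.02,until_force=5); st(f"down {hit}")
from vis import *
s=grab_frame("side")
cv2.imwrite("pics/cl.png",cv2.resize(s[150:235,240:340,::-1],(600,510),interpolation=2))
E
```

```text
hole [ 0.4408 -0.1617  0.02  ] exp [ 0.4409 -0.1614] dowel [ 0.4333 -0.0383  0.05  ] exp [ 0.4327 -0.0376]
closed t44.0 [0.4415 0.1349 0.0411] yaw84.9 F [ 0.6593 -0.3707  1.2006] w0.678 gf45.0
above t46.8 [ 0.4371 -0.099   0.0851] yaw93.9 F [ 0.0644 -0.3382 -1.5425] w0.681 gf45.0
down False t48.2 [ 0.437  -0.0996  0.0342] yaw93.8 F [ 0.0933 -0.009  -2.2289] w0.682 gf45.0
down True t48.4 [ 0.4372 -0.0997  0.0331] yaw93.8 F [-0.1308 -0.629   6.1094] w0.680 gf45.0
```

Plate contact came at TCP z .033, exactly as it was when the fixture started closed. I'll release it and fetch the pin.

```bash
python3 - <<'E'
from rob import *
open_jaws(); hold(.2); movel(at(FX,.15)); st("off")
h=loc(TB,TY,0,.088)
movep(at(h,.14),down(90*D+TY))
from vis import *
s=grab_frame("side");t=grab_frame("top")
cv2.imwrite("pics/cl.png",cv2.hconcat([cv2.resize(s[160:235,250:330,::-1],(400,375),interpolation=2),cv2.resize(t[195:270,260:340,::-1],(400,375),interpolation=2)]))
hit=movel(at(h,.047),speed=.08,until_force=6); st(f"down {hit}")
close(25); st("closed")
p=state()["ee_pos"][:2]
movel(at(p,.065),speed=.08); movel(at(p,.15)); st("lift")
E
```

```text
off t50.4 [ 0.4363 -0.0992  0.1495] yaw93.8 F [-0.6158 -0.4908 -0.2437] w1.000 gf0.0
down False t53.1 [0.4514 0.2426 0.0474] yaw84.9 F [-0.2047  0.4648 -0.8647] w1.000 gf0.0
closed t54.2 [0.4511 0.2424 0.047 ] yaw84.9 F [ 0.2406 -0.5127  0.8133] w0.244 gf25.0
lift t55.3 [0.4504 0.2422 0.1494] yaw84.9 F [-0.4756  0.3401 -0.4021] w0.246 gf25.0
```

View pics/cl.png

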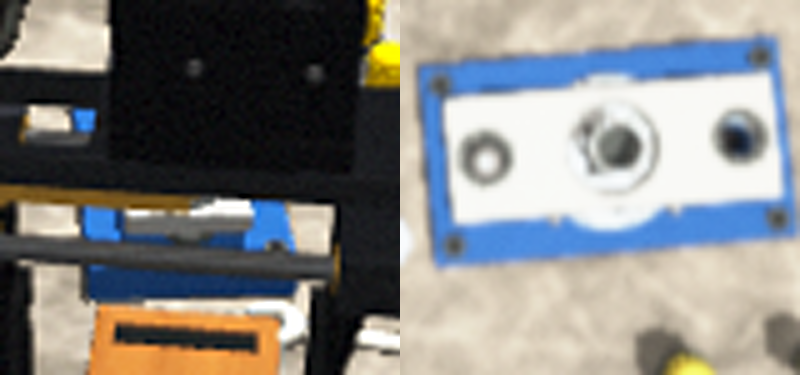

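The plate is flat, with the dowel at (487,158) in one hole and the tube in the window. The pin hole in the plate at (740,137) is clear.

```bash
python3 - <<'E'
from rob import *
h=np.array([.4408,-.1616])
movep(at(h,.15),down(90*D+FY)); st("above")
movel(at(h,.10),speed=.1)
hit=movel(at(h,.0525),speed=.04,until_force=6); st(f"down {hit}")
if state()["ee_pos"][2]<.056:
    hit=movel(at(h,.0495),speed=.02,until_force=5); st(f"down {hit}")
E
```

```text
above t56.8 [ 0.4408 -0.1608  0.1497] yaw93.8 F [-0.1361  1.1839 -0.9536] w0.248 gf25.0
down False t58.7 [ 0.441  -0.1617  0.0527] yaw93.8 F [ 0.5792  0.0848 -1.312 ] w0.240 gf25.0
down True t59.0 [ 0.4414 -0.1624  0.0501] yaw93.8 F [ 0.0358 -0.7042  4.3771] w0.246 gf25.0
```

```bash
python3 - <<'E'
from rob import *
open_jaws(); hold(.2); movel([.4408,-.1616,.16]); st("off")
movep([.40,.30,.25],down(100*D))
movep([.26,.55,.25],down(150*D))
from vis import *
s=grab_frame("side");t=grab_frame("top")
r=[rect(blobs(mask(i,(172,150,80),(6,255,255)),b)[0])[0] for i,b in((s,(270,150,300,180)),(t,(315,210,345,235)))]
print(r,tri(*r))
A=cv2.resize(t[120:260,150:380,::-1],(800,487),interpolation=2)[:, 300:]
B=cv2.resize(s[130:240,240:320,::-1],(300,412),interpolation=2)
cv2.imwrite("pics/end.png",cv2.hconcat([A,cv2.copyMakeBorder(B,0,75,0,0,0)]));st()
E
```

```text
off t61.3 [ 0.4403 -0.1613  0.1595] yaw93.8 F [ 0.4762 -0.605   0.0907] w0.997 gf0.0
[array([282.5, 166. ]), array([329., 222.])] (array([ 0.4412, -0.161 ,  0.0615]), np.float64(0.0014192164814481538))
 t64.2 [0.2614 0.5489 0.2501] yaw149.8 F [-0.0725  0.1807 -0.1862] w1.001 gf0.0
```

View pics/end.png

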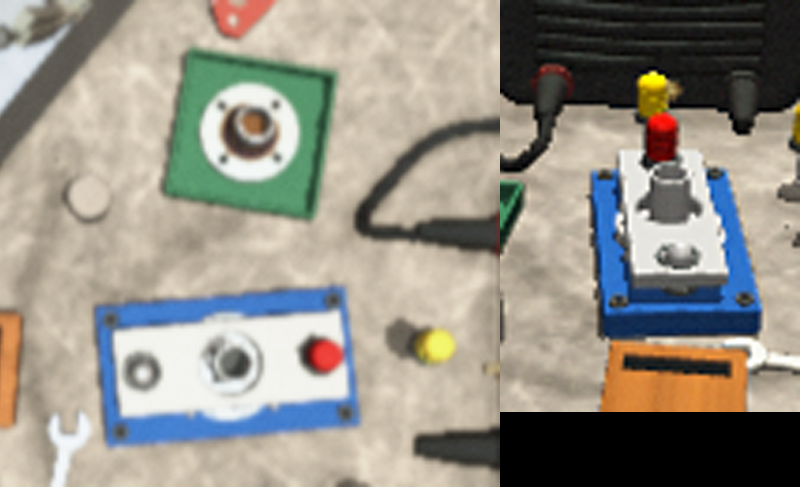

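The fixture is closed, with the pin home at (322,355) at the same height as at the start. The welded flange is in the tray at (250,132), and the offcut at (88,198) and the magnet have not moved.

```bash
python3 -c "
from station import *
print(hand_in())"
```

```text
the job is handed in; nothing more can be done
None
```

I handed the job in at about 64 s on the robot's clock: the welded flange stands in the tray, the tacked flange is in the nest, and the fixture is closed with the plate on and the pin home; the hand-in returned no verdict.

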